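Load the pH calibration caddy

ROBOT

A 7-joint arm with a two-finger parallel gripper is mounted at the origin on a cart in front of the work surface, level with it; the furniture and walls round the work are solid. World frame = base frame: x ahead of the robot, y to its left, z up, the work surface at z = 0. Lengths are in m, angles in rad, forces in N, time in s.
With the tool pointing down it reaches from about 0.425 to 0.875 m from the base axis. Payload 9.9 kg.
Tool frame: the origin (TCP) lies midway between the tips of the shut fingers; the grasp point (between the pads) lies 19 mm behind it; z points along the fingers, y is the line along which they close (so a half turn about z gives the same grasp; the last joint's range is limited). The gripper opens to 85 mm and grips with 20 to 120 N. Pads are 22 mm wide; open, the fingers measure 114 mm over their backs; the gripper's body (76 mm by 85 mm) begins 54 mm behind the grasp point. The pads swing forward as they close: fully open they stand 13 mm farther back than shut.
Start: joints at [-1.199, 0.576, 0.025, 1.437, -0.015, 1.129, -0.057], TCP at [0.297, 0.606, 0.197] pointing down, gripper open.
Joint ranges: [-2.76, 2.76], [-0.34, 2.15], [-1.52, 1.57], [0.19, 2.46], [-1.09, 4.23], [0.17, 1.99], [-2.82, 2.82]. Speed limits (rad/s): [2.22, 2.22, 3.01, 3.01, 3.14, 3.14, 3.14].

INTERFACE

Orientations are given as a unit quaternion [x, y, z, w].
In Python, from cell import manip gives the robot as it stands. The module is installed in compiled form; this text tells all that it offers.
- The arm moves only by the shell command python3 -m inch 'ROWS' [FORCE]. ROWS is JSON, a list of rows, each an object with "hand": the finger opening in cm, from 0 to 8.54; "slide": the shift along the tool's x, y, z in cm, a list of three; "turn": the turn, a rotation vector about the tool's x, y, z in degrees, a list of three. A call has 1 to 8 rows; each row is the pose to reach, as a shift and turn from the pose commanded when the call began, along the tool's axes at that moment; what a row does not reach only later rows make up. A row lasts 1/10 s, in which the tool goes at most 50 mm and 8.59 degrees, less where a joint would pass 70% of its speed; a pose out of reach is approached as far as the arm can. A call with a gripper value outside its range is refused whole. The fingers move at their own pace and stop on an object; FORCE is the grip in N (left out, the last holds). Time passes only in rows, so rows that repeat a pose let the fingers close. It gives the time, the measured TCP pose, the force, the opening and the grip force at its end, in the units of the state.
- manip.state(): the state, without advancing time (a new reading comes with each control period).
- manip.get_image(name): name is "side" or "top"; returns a dict with "image" (480x640x3 uint8, red, green, blue), "K" (3x3 intrinsics, pixels), "pose" (4x4, takes a point from camera to world coordinates). Camera axes: x right, y down, z forward; pixel columns grow to the right and rows downward; lengths in m; the calibration is good to about 2 mm. A picture is of the moment at which its call begins. There is no depth.
- manip.job_done(): hands the job in; it is judged then, once.
The state is a dict: "time_s": time; "joint_positions": joint angles; "joint_velocities": joint speeds; "tau": joint torques, N m; "position": TCP position; "eef_rot": TCP orientation; "force": force on the tool from outside, world axes, zero at the start; "moment": the same for the moment, N m; "width": finger opening in m; "finger_force": force on a finger pad.
Only numpy, scipy, OpenCV 4.12 (cv2) and the standard library are available. Lean on these libraries where they do the work, as an engineer would, in place of code of your own. Each camera call takes 0.05 s, during which the arm holds its last target. There are 200 camera calls.

TASK

Load the calibration caddy for the pH meter: stand the red-, green- and blue-capped white buffer bottles each in the large well whose bottom pad has the colour of its cap, and the small brown dropper bottle in the narrow well at the end of the caddy, all upright and down on the well floor. The yellow-capped white bottle and the large amber bottle do not belong to the kit; leave them standing where they are.

Things in the scene. Friction and masses are not known exactly. Their poses are not given: they have to be found in the camera images.
- caddy: light grey two-deck bottle caddy, fixed, 255 mm long (y) x 78 wide (x), top 34 mm high. Black grips stick out 18 mm at the ends. Origin under its centre, on the worktop. Round wells in a row along y at x = 0: three of 56 mm diameter at y = -89.5, -26.5, +36.5 mm (coloured pads on the floor) and one of 42 mm at y = +94.5 mm (bare floor) for the dropper bottle. Rims bevelled 4 mm; floor at z = 6 mm.
- pad_red: red rubber disc, 53 mm across, 2 mm thick, on the floor of one of the caddy's three large wells: the place of the red-capped bottle. Fixed. Origin at the centre of its underside (z = 6 mm) on the well's axis; a bottle standing on it has its underside at z = 8 mm. Which large well has which colour varies.
- pad_green: green rubber disc, 53 mm across, 2 mm thick, on the floor of one of the caddy's three large wells: the place of the green-capped bottle. Fixed. Origin at the centre of its underside (z = 6 mm) on the well's axis; a bottle standing on it has its underside at z = 8 mm. Which large well has which colour varies.
- pad_blue: blue rubber disc, 53 mm across, 2 mm thick, on the floor of one of the caddy's three large wells: the place of the blue-capped bottle. Fixed. Origin at the centre of its underside (z = 6 mm) on the well's axis; a bottle standing on it has its underside at z = 8 mm. Which large well has which colour varies.
- bottle_red: white plastic bottle with a red screw cap and a red label stripe, a buffer bottle of the kit. Round: body 45 mm in diameter up to 55 mm, then narrowing to the 32 mm cap; 88 mm high, about 0.11 kg. Origin at the centre of its underside, z up. Starts upright and loose on the worktop.
- bottle_green: white plastic bottle with a green screw cap and a green label stripe, a buffer bottle of the kit. Round: body 45 mm in diameter up to 55 mm, then narrowing to the 32 mm cap; 88 mm high, about 0.11 kg. Origin at the centre of its underside, z up. Starts upright and loose on the worktop.
- bottle_blue: white plastic bottle with a blue screw cap and a blue label stripe, a buffer bottle of the kit. Round: body 45 mm in diameter up to 55 mm, then narrowing to the 32 mm cap; 88 mm high, about 0.11 kg. Origin at the centre of its underside, z up. Starts upright and loose on the worktop.
- dropper_bottle: small brown dropper bottle with a black collar and black rubber bulb, part of the kit. Round: body 33 mm in diameter up to 60 mm, then a 24 mm collar and a 13 mm bulb; 102 mm high, about 0.07 kg. In the caddy its underside is at z = 6 mm. Origin at the centre of its underside, z up. Starts upright and loose on the worktop.
- bottle_amber: large amber bottle with a wide black screw cap, 55 mm in diameter, 112 mm high. Not part of the kit: leave it standing. Origin at the centre of its underside, z up. Starts upright and loose on the worktop.
- bottle_yellow: white plastic bottle with a yellow screw cap and a yellow stripe, 45 mm in diameter, 88 mm high, same form as the buffer bottles. Not part of the kit (no yellow pad): leave it standing. Origin at the centre of its underside, z up. Starts upright and loose on the worktop.
Not all that is in view belongs to the job. Leave any pink, purple or turquoise look-alike of the bottle_green alone.

How it is judged:
At the end, for the whole second after the job is handed in: Red, green and blue caps on their own pads (within 12 mm, underside below 13 mm), dropper bottle in the small well (10 mm along either caddy axis, underside below 11 mm); yellow and amber bottles within 25 mm of their starts; all six upright within 0.12 rad, released and at rest (horizontal distance between bottle_red and pad_red below 0.012 m and height (world z) of each of bottle_red, bottle_green, bottle_blue below 0.013 m and horizontal distance between bottle_green and pad_green below 0.012 m and horizontal distance between bottle_blue and pad_blue below 0.012 m and x of dropper_bottle in the frame of caddy between -0.01 and 0.01 m and y of dropper_bottle in the frame of caddy between 0.0845 and 0.1045 m and height (world z) of dropper_bottle below 0.011 m and angle between each of bottle_red, bottle_green, bottle_blue, dropper_bottle, bottle_amber, bottle_yellow's own z axis and vertical below 0.12 rad and linear speed of each of bottle_red, bottle_green, bottle_blue, dropper_bottle, bottle_amber, bottle_yellow below 0.02 m/s and distance of each of bottle_amber, bottle_yellow from where it was at the start of the episode below 0.025 m); the robot touches nothing.
It fails at once if a bottle that does not belong is moved away from where it stood (distance of any of bottle_amber, bottle_yellow from where it was at the start of the episode above 0.04 m).
It also fails if it takes over 109 s, if anything falls off the work surface, if the arm or the gripper's body presses on something with over 40 N, if the wrist force passes 120 N, or if a joint passes its speed limit or range.

## Working session

There is one attempt and no reset: what is moved stays moved. The work goes in short steps, Python scripts to look and compute and a shell command to move; the robot and the scene stay as the last step left them, time stands still between calls to the robot, and variables do not carry over. Pictures are saved under pics/ and viewed, at most 14 in all, crops included, and the job is handed in when it is done.

```bash
mkdir -p pics; cat > h.py <<'E'
import numpy as np, cv2
from cell import manip
def grab(n,f=None):
    d=manip.get_image(n)
    if f: cv2.imwrite('pics/'+f,cv2.cvtColor(d['image'],cv2.COLOR_RGB2BGR))
    return d
def ray(d,u,v):
    P=np.array(d['pose']);r=P[:3,:3]@np.linalg.inv(d['K'])@[u,v,1.];return P[:3,3],r
def onz(d,u,v,z):
    o,r=ray(d,u,v);return o+r*(z-o[2])/r[2]
def proj(d,p):
    P=np.array(d['pose']);c=P[:3,:3].T@(np.array(p)-P[:3,3]);q=np.array(d['K'])@c;return q[:2]/q[2]
E
python3 - <<'E'
from h import *
for n in('top','side'):
    d=grab(n,n+'0.png');print(n,np.round(d['pose'],3).tolist(),np.round(d['K'],1).tolist())
print(manip.state())
E
```

```text
top [[0.02, -0.989, 0.147, 0.414], [-1.0, -0.02, 0.002, -0.054], [0.001, -0.147, -0.989, 1.04], [0.0, 0.0, 0.0, 1.0]] [[523.3, 0.0, 326.4], [0.0, 523.3, 245.4], [0.0, 0.0, 1.0]]
side [[0.85, -0.257, 0.46, -0.032], [-0.527, -0.401, 0.749, -1.037], [-0.008, -0.879, -0.476, 0.673], [0.0, 0.0, 0.0, 1.0]] [[614.8, 0.0, 318.1], [0.0, 614.8, 246.7], [0.0, 0.0, 1.0]]
{'time_s': 0.1, 'joint_positions': array([-1.19877949,  0.5764183 ,  0.02484711,  1.43781751, -0.01500858,
        1.1290024 , -0.05650374]), 'joint_velocities': array([-0.0015711 , -0.00114017, -0.00272876, -0.0007779 ,  0.00122525,
        0.00135746, -0.00061851]), 'tau': array([ 5.59843727e-03, -7.67288947e+01,  2.25763388e+00, -2.86598593e+01,
        1.58862839e-02,  8.60708038e-03, -1.39548592e-05]), 'position': array([0.2969258 , 0.60568116, 0.19665119]), 'eef_rot': array([ 2.25928103e-01,  9.74143705e-01, -7.18352667e-04, -1.32842415e-04]), 'force': array([-0.2916745 ,  0.79477869, -0.59225958]), 'moment': array([-0.02210981,  0.02014318, -0.00381245]), 'finger_force': 0.0, 'width': 0.08560336352150462}
```

View pics/top0.png

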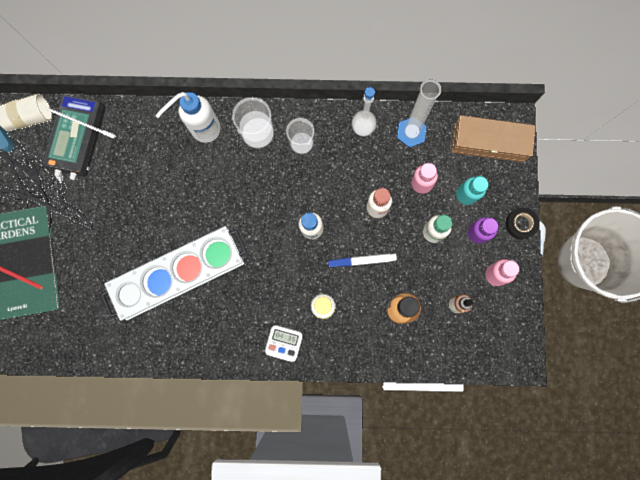

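View pics/side0.png

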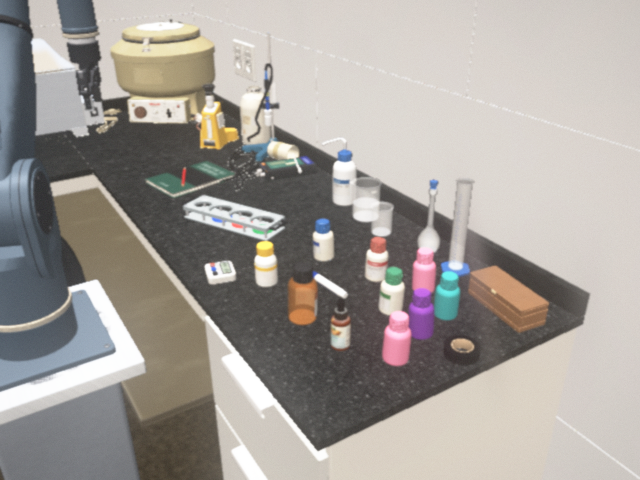

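The top view shows these candidates:
- Red cap at (382,197), green at (443,223), blue at (310,219), and the dropper at (466,300).
- Yellow at (323,306) and amber at (408,307) must stay where they are.
- The look-alikes of green are pink at (426,172) and (508,268), turquoise at (478,184) and purple at (487,227).
- Other blue or green things are the wash bottle cap (190,100), the flask stopper (369,92), the pen, and the green book.
- The caddy wells, left to right, are bare (130,294), blue (159,282), red (188,268) and green (218,254).

By the description, green is the white bottle with the green cap at (443,223).

```bash
cat > m.py <<'E'
from h import *
R={'red':[(0,9),(165,180)],'green':[(55,82)],'blue':[(100,120)],'yellow':[(18,35)]}
def mask(im,c,s=90,v=50):
    h=cv2.cvtColor(im,cv2.COLOR_RGB2HSV);m=np.zeros(h.shape[:2],np.uint8)
    for a,b in R[c]: m|=cv2.inRange(h,(a,s,v),(b,255,255))
    return m
def blob(m,near,r=14):
    """component covering most of the circle around near"""
    w=np.zeros_like(m);cv2.circle(w,near,r,255,-1)
    n,l,st,ce=cv2.connectedComponentsWithStats(m&w)
    k=1+np.argmax(st[1:,4]);ys,xs=np.where(l==k);return xs,ys,ce[k]
def cap(d,c,near,z=.088,rad=.016,r=14):
    xs,ys,_=blob(mask(d['image'],c),near,r)
    P=np.array([onz(d,x,y,z)[:2] for x,y in zip(xs,ys)])
    n=np.array(d['pose'])[:2,3];u=P.mean(0)-n;u/=np.linalg.norm(u);t=np.array([-u[1],u[0]])
    far=(P@u).max();tt=P@t
    return u*(far-rad)+t*(tt.max()+tt.min())/2, tt.max()-tt.min(), len(xs)
E
python3 - <<'E'
from m import *
d=grab('top');s=grab('side')
for c,p,q in(('red',(382,197),(377,246)),('green',(443,223),(394,276)),('blue',(310,219),(322,228)),('yellow',(323,306),(265,250))):
    xy,w,n=cap(d,c,p)
    xs,ys,ce=blob(mask(s['image'],c),q)
    print(c,xy.round(4),'w',round(w,4),n,'r',np.hypot(*xy).round(3),'side pred cap centre',proj(s,[*xy,.079]).round(1),'side blob',ce.round(1))
pads={}
for c,p in(('blue',(159,282)),('red',(188,268)),('green',(218,254))):
    xs,ys,ce=blob(mask(d['image'],c),p,18);q=cv2.minEnclosingCircle(np.c_[xs,ys].astype(np.float32))
    pads[c]=onz(d,*ce,.008)[:2];print(c,ce.round(1),q[1],pads[c].round(4))
a,b,c=pads['green'],pads['red'],pads['blue']
print(np.hypot(*(a-b)),np.hypot(*(b-c)),'dir',np.degrees(np.arctan2(*(c-a)[::-1])))
# side check of pads
for k in pads: print(k,proj(s,[*pads[k],.008]).round(1))
a=cv2.resize(d['image'][150:330,360:540],None,fx=3,fy=3,interpolation=cv2.INTER_CUBIC)
cv2.imwrite('pics/crop.png',cv2.cvtColor(a,cv2.COLOR_RGB2BGR))
# dropper: bulb top at z=.102
for p in((468,298),(470,300),(459,306)): print(p,onz(d,*p,.102).round(3))
E
```

```text
red [ 0.6518 -0.1529] w 0.0282 236 r 0.669 side pred cap centre [376.5 243.1] side blob [377.7 244.4]
green [ 0.6025 -0.2666] w 0.0284 228 r 0.659 side pred cap centre [391.6 273.8] side blob [392.8 274.8]
blue [ 0.6022 -0.0181] w 0.0271 219 r 0.602 side pred cap centre [321.1 224.3] side blob [322.1 225.3]
yellow [ 0.4454 -0.0471] w 0.0307 55 r 0.448 side pred cap centre [263.  248.3] side blob [264.5 248.3]
blue [158.9 281.6] 13.153046607971191 [0.4889 0.2775]
red [188.4 267.6] 12.835570335388184 [0.5178 0.2209]
green [217.6 253.7] 12.68024730682373 [0.5467 0.1645]
0.06339063776814759 0.06351459186438173 dir 117.0876941181952
blue [220.3 216.5]
red [240.5 222.1]
green [261.5 227.9]
(468, 298) [ 0.464 -0.306  0.102]
(470, 300) [ 0.46  -0.31   0.102]
(459, 306) [ 0.449 -0.29   0.102]
```

View pics/crop.png

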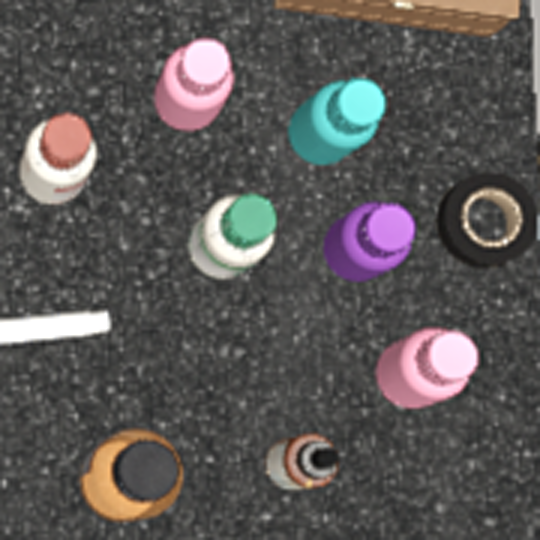

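The crop shows the white green-capped bottle (top view (443,224)) clearly apart from the purple, turquoise and pink ones. The dropper's bulb top is at about (467,303). Pad spacing comes out at 63.4 mm, as specified, and the side view agrees on the caps to about 1–3 px. I'll start with blue.

```bash
cat > go.py <<'E'
import sys,numpy as np
from scipy.spatial.transform import Rotation as R
from cell import manip
# usage: go.py x y z  -> slide/turn to reach it tool-down with tool y at 27.1 deg
s=manip.state();T=R.from_quat(s['eef_rot']);p=np.array(list(map(float,sys.argv[1:4])))
a=np.radians(27.1);y=np.array([np.cos(a),np.sin(a),0]);z=np.array([0,0,-1.]);
best=min((R.from_matrix(np.c_[np.cross(k*y,z),k*y,z]) for k in(1,-1)),key=lambda g:(T.inv()*g).magnitude())
print('t',round(s['time_s'],2),'at',s['position'].round(4),'w',round(s['width'],4),'F',s['force'].round(1),'j7',s['joint_positions'][6].round(2))
print('slide cm',(T.inv().apply(p-s['position'])*100).round(2),'dist',round(np.linalg.norm(p-s['position'])*100,1),'turn',np.degrees((T.inv()*best).as_rotvec()).round(2))
E
python3 go.py 0.602 -0.018 0.16
```

```text
t 0.2 at [0.297  0.6058 0.1969] w 0.0856 F [-0.2 -0.2 -0.1] j7 -0.06
slide cm [-54.85 -42.58   3.73] dist 69.5 turn [-6.000e-02  2.000e-02  3.678e+01]
```

```bash
python3 -m inch '[{"hand":7,"slide":[-4.5,-3.5,0],"turn":[0,0,6]},{"hand":7,"slide":[-8,-6.2,0],"turn":[0,0,12]},{"hand":7,"slide":[-12,-9.3,0],"turn":[0,0,18]},{"hand":7,"slide":[-16,-12.4,0],"turn":[0,0,24]},{"hand":7,"slide":[-20,-15.5,0],"turn":[0,0,30]},{"hand":7,"slide":[-24,-18.6,0],"turn":[0,0,36.8]},{"hand":7,"slide":[-28,-21.7,0],"turn":[0,0,36.8]},{"hand":7,"slide":[-31.5,-24.5,0],"turn":[0,0,36.8]}]' 30; python3 go.py 0.602 -0.018 0.16
```

```text
time_s: 1.0
position: [0.4727, 0.2456, 0.1975]
eef_rot: [0.522, 0.853, 0.0, 0.0]
force: [0.6, 0.7, 0.7]
width: 0.0701
finger_force: 0.0
t 1.0 at [0.4727 0.2456 0.1975] w 0.0701 F [0.6 0.7 0.7] j7 0.02
slide cm [-29.35  -0.49   3.75] dist 29.6 turn [ 0.01  0.01 -0.02]
```

```bash
python3 -m inch '[{"hand":7,"slide":[-5,0,0],"turn":[0,0,0]},{"hand":7,"slide":[-10,0,0.5],"turn":[0,0,0]},{"hand":7,"slide":[-15,-0.2,1.5],"turn":[0,0,0]},{"hand":7,"slide":[-20,-0.4,2.5],"turn":[0,0,0]},{"hand":7,"slide":[-24.5,-0.5,3.5],"turn":[0,0,0]},{"hand":7,"slide":[-28,-0.5,3.8],"turn":[0,0,0]},{"hand":7,"slide":[-29.3,-0.5,3.8],"turn":[0,0,0]},{"hand":7,"slide":[-29.3,-0.5,3.8],"turn":[0,0,0]}]'; python3 go.py 0.602 -0.018 0.027
python3 - <<'E'
from h import *
d=grab('side','s1.png');cv2.imwrite('pics/s1c.png',cv2.imread('pics/s1.png')[120:360,180:500])
E
```

```text
time_s: 1.8
position: [0.6014, -0.0179, 0.1592]
eef_rot: [0.523, 0.852, -0.0, 0.0]
force: [0.1, -0.2, -0.4]
width: 0.0701
finger_force: 0.0
t 1.8 at [ 0.6014 -0.0179  0.1592] w 0.0701 F [ 0.1 -0.2 -0.4] j7 0.57
slide cm [-0.03  0.05 13.22] dist 13.2 turn [-0.03  0.04 -0.21]
```

View pics/s1c.png

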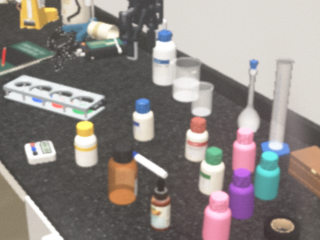

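The side crop shows the gripper above the blue cap (gripper near full-frame (325,150), cap at (323,225)), consistent with the commanded pose. Descending to grip.

```bash
python3 -m inch '[{"hand":7,"slide":[0,0,4],"turn":[0,0,0]},{"hand":7,"slide":[0,0,8],"turn":[0,0,0]},{"hand":7,"slide":[0,0,11],"turn":[0,0,0]},{"hand":7,"slide":[0,0,13.1],"turn":[0,0,0]},{"hand":7,"slide":[0,0,13.1],"turn":[0,0,0]},{"hand":3.5,"slide":[0,0,13.1],"turn":[0,0,0]},{"hand":3.5,"slide":[0,0,13.1],"turn":[0,0,0]},{"hand":3.5,"slide":[0,0,13.1],"turn":[0,0,0]}]' 30; python3 -m inch '[{"hand":3.5,"slide":[0,0,0],"turn":[0,0,0]},{"hand":3.5,"slide":[0,0,0],"turn":[0,0,0]},{"hand":3.5,"slide":[0,0,-3],"turn":[0,0,0]},{"hand":3.5,"slide":[0,0,-7],"turn":[0,0,0]},{"hand":3.5,"slide":[0,0,-9],"turn":[0,0,0]},{"hand":3.5,"slide":[0,0,-9],"turn":[0,0,0]}]'; python3 go.py 0.4889 0.2775 0.11
python3 - <<'E'
from m import *
d=grab('top')
print(cap(d,'yellow',(323,306))[0])
xs,ys,ce=blob(mask(grab('side')['image'],'blue'),(322,190),50);print(ce,len(xs))
E
```

```text
time_s: 2.65
position: [0.6019, -0.0152, 0.0299]
eef_rot: [0.522, 0.853, 0.001, 0.001]
force: [0.1, -0.1, 1.1]
width: 0.0352
finger_force: 0.0
time_s: 3.25
position: [0.6031, -0.016, 0.1218]
eef_rot: [0.522, 0.853, 0.002, 0.002]
force: [0.3, 0.5, 0.2]
width: 0.0349
finger_force: 0.0
t 3.25 at [ 0.6031 -0.016   0.1218] w 0.0349 F [0.3 0.5 0.2] j7 0.59
slide cm [31.33  3.18  1.13] dist 31.5 turn [ 0.3   0.14 -0.04]
[ 0.43977279 -0.03793021]
[322.08333333 225.234375  ] 192
```

The fingers closed without touching anything and the bottle hasn't moved, so I'll look.

```bash
python3 - <<'E'
from h import *
d=grab('side','s2.png');t=grab('top','t2.png');p=manip.state()['position'];print(proj(d,p),proj(t,p))
a=cv2.imread('pics/s2.png')[60:360,150:500];b=cv2.imread('pics/t2.png')[60:360,150:500]
cv2.imwrite('pics/b2.png',np.hstack([a,b]))
E
```

```text
[319.60798325 208.0093712 ] [306.83044542 218.07410215]
```

View pics/b2.png

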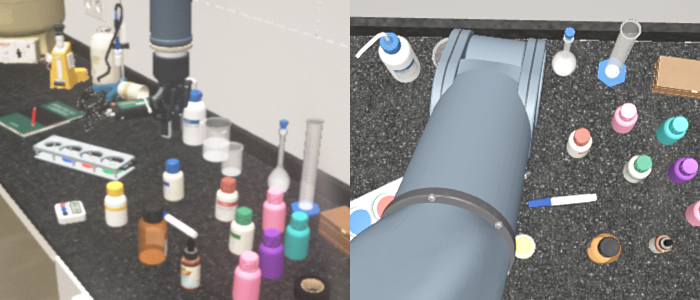

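```bash
python3 - <<'E'
import cv2
a=cv2.imread('pics/s2.png')[110:270,250:400];cv2.imwrite('pics/z2.png',cv2.resize(a,None,fx=3.5,fy=3.5,interpolation=cv2.INTER_CUBIC))
E
```

```text
(no output)
```

View pics/z2.png

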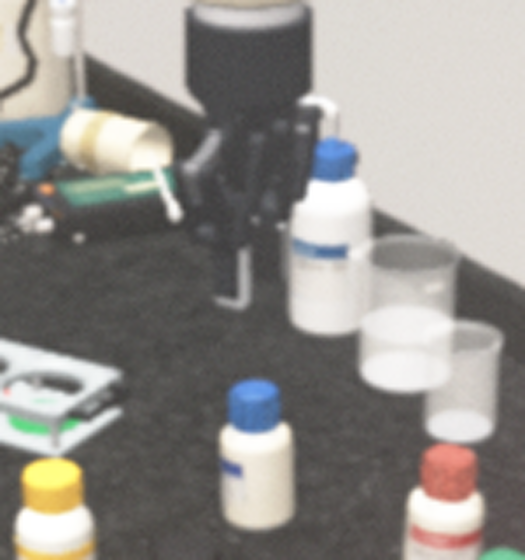

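```bash
python3 - <<'E'
from h import *
d=grab('side')
u=np.array([.89,.455,0])
f=lambda p,w:[proj(d,np.array(p)+k*u*w/2).round(1) for k in(-1,1)]
print('start',f([.297,.606,.197],0),'s1',f([.6014,-.0179,.1592],.07),'s2',f([.6031,-.016,.1218],.035))
a=cv2.imread('pics/side0.png')[20:160,20:160];b=cv2.imread('pics/s1.png')[90:230,260:400]
cv2.imwrite('pics/z3.png',cv2.resize(np.hstack([a,b]),None,fx=2.8,fy=2.8,interpolation=cv2.INTER_CUBIC))
E
```

```text
start [array([ 95.4, 122.7]), array([ 95.4, 122.7])] s1 [array([311.8, 196.1]), array([328.8, 184.8])] s2 [array([316.6, 208.9]), array([324.9, 203. ])]
```

View pics/z3.png

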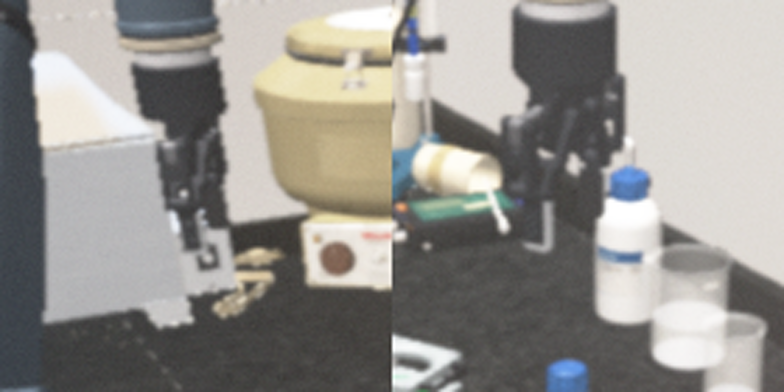

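The tip columns match the projection, but the rows sit about 13 px higher than the reported TCP. Either the fingers really are about 3 cm higher or they are farther back. I'll go down again with the fingers open and look at the occlusion before closing.

```bash
python3 -m inch '[{"hand":7,"slide":[0,0,0],"turn":[0,0,0]},{"hand":7,"slide":[0,0,0],"turn":[0,0,0]},{"hand":7,"slide":[0,0,0],"turn":[0,0,0]},{"hand":7,"slide":[0,0,4],"turn":[0,0,0]},{"hand":7,"slide":[0,0,8],"turn":[0,0,0]},{"hand":7,"slide":[0,0,9],"turn":[0,0,0]},{"hand":7,"slide":[0,0,9],"turn":[0,0,0]}]'; python3 - <<'E'
from h import *
d=grab('side','s4.png');p=manip.state()['position'];print(p)
cv2.imwrite('pics/z4.png',cv2.resize(cv2.imread('pics/s4.png')[130:290,250:400],None,fx=3.5,fy=3.5,interpolation=cv2.INTER_CUBIC))
E
```

```text
time_s: 4.2
position: [0.6, -0.0158, 0.0272]
eef_rot: [0.522, 0.853, -0.001, -0.001]
force: [-0.7, 1.1, -0.3]
width: 0.07
finger_force: 0.0
[ 0.601191   -0.01592989  0.02872241]
```

View pics/z4.png

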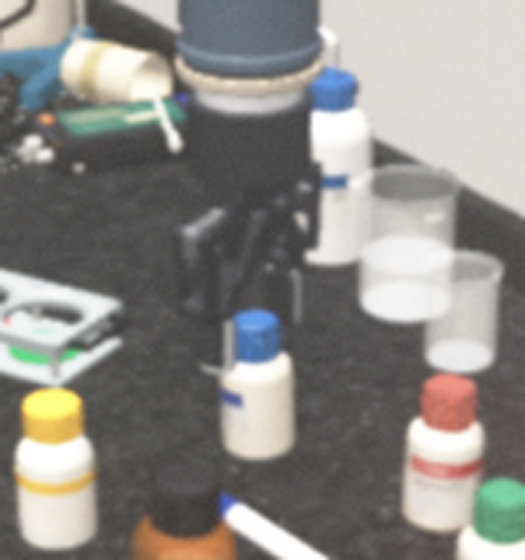

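The bottle occludes the near finger, so the gripper is horizontally behind the bottle as the camera sees it. I'll measure that offset by casting the tip rays.

```bash
python3 - <<'E'
from h import *
d=grab('side')
for z in(.03,.04):
    a,b=onz(d,310,235.7,z),onz(d,335,221.5,z);m=(a+b)/2
    print(z,a.round(3),b.round(3),'len',np.hypot(*(a-b)[:2]).round(3),'ang',np.degrees(np.arctan2(*(b-a)[1::-1])).round(1),m.round(3))
for n,px,z,w in(('s1',(311,178.6),.17,.07),('s2',(316.3,196.6),.130,.035)):
    print(n,(onz(d,*px,z)[:2]+np.array([.89,.455])*(w/2+.005)).round(3))
print('start',onz(d,92,113,.21).round(3))
E
```

```text
0.03 [0.602 0.03  0.03 ] [0.69  0.061 0.03 ] len 0.093 ang 19.2 [0.646 0.045 0.03 ]
0.04 [0.593 0.013 0.04 ] [0.679 0.044 0.04 ] len 0.092 ang 19.2 [0.636 0.029 0.04 ]
s1 [0.64  0.044]
s2 [0.631 0.026]
start [0.303 0.655 0.21 ]
```

```bash
python3 go.py 0.601 -0.016 0.15; python3 -m inch '[{"hand":0,"slide":[0,0,-4],"turn":[0,0,0]},{"hand":0,"slide":[0,0,-8],"turn":[0,0,0]},{"hand":0,"slide":[2,0,-10],"turn":[0,0,0]},{"hand":0,"slide":[4,0,-9],"turn":[0,0,0]},{"hand":0,"slide":[4.5,0,-5],"turn":[0,0,0]},{"hand":0,"slide":[4.5,0,-2],"turn":[0,0,0]},{"hand":0,"slide":[4.5,0,0],"turn":[0,0,0]},{"hand":0,"slide":[4.5,0,0],"turn":[0,0,0]}]'; python3 - <<'E'
from h import *
d=grab('side','s5.png');t=grab('top','t5.png');s=manip.state();print(s['position'],s['width'],proj(d,s['position']),proj(t,s['position']))
a=cv2.resize(cv2.imread('pics/s5.png')[130:270,250:390],None,fx=2.8,fy=2.8,interpolation=cv2.INTER_CUBIC)
b=cv2.resize(cv2.imread('pics/t5.png')[120:260,220:360],None,fx=2.8,fy=2.8)
cv2.imwrite('pics/z5.png',np.hstack([a,b]))
E
```

```text
t 4.3 at [ 0.602  -0.016   0.0297] w 0.07 F [ 0.1 -0.   0. ] j7 0.62
slide cm [  0.03  -0.07 -12.03] dist 12.0 turn [ 0.07  0.05 -0.03]
time_s: 5.1
position: [0.58, 0.0245, 0.028]
eef_rot: [0.522, 0.853, -0.0, -0.001]
force: [-0.3, 0.4, -0.1]
width: 0.0002
finger_force: 0.0
[0.58165371 0.02422331 0.03013557] -1.1626846722614335e-05 [303.4540109  238.94428499] [287.8756032  235.92771633]
```

View pics/z5.png

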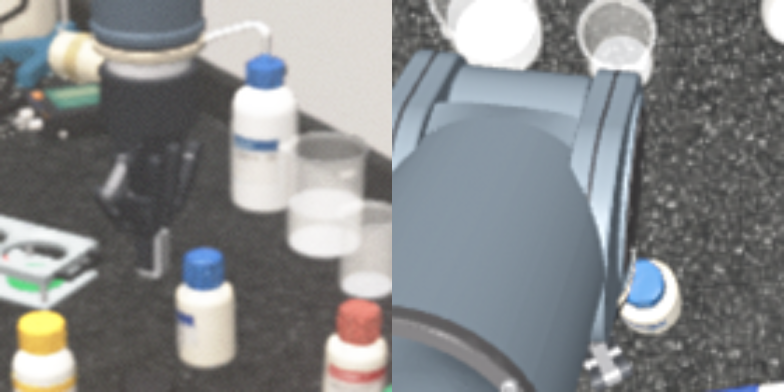

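```bash
python3 - <<'E'
from h import *
d=grab('side');t=grab('top')
def tri(a,b):
    (o1,r1),(o2,r2)=ray(d,*a),ray(t,*b)
    k=np.linalg.lstsq(np.c_[r1,-r2],o2-o1,rcond=None)[0];p,q=o1+k[0]*r1,o2+k[1]*r2
    return ((p+q)/2).round(4),np.linalg.norm(p-q).round(4)
print('s5',tri((303.6,228.6),(296,248.6)),'s2',tri((318,197),(327,235)))
print('blue cap',tri((322.1,225.2),(309.8,219.5)))
print('s5 tip at z',[onz(d,303.6,228.6,z).round(3).tolist() for z in(.03,.05,.06)])
b=cv2.imread('pics/t5.png');cv2.imwrite('pics/z6.png',cv2.resize(b[200:280,260:340],None,fx=6,fy=6,interpolation=cv2.INTER_CUBIC))
E
```

```text
s5 (array([0.5591, 0.0012, 0.0708]), np.float64(0.0177)) s2 (array([ 0.5667, -0.0547,  0.1649]), np.float64(0.0099))
blue cap (array([ 0.6052, -0.0191,  0.0766]), np.float64(0.0017))
s5 tip at z [[0.608, 0.069, 0.03], [0.589, 0.034, 0.05], [0.579, 0.017, 0.06]]
```

View pics/z6.png

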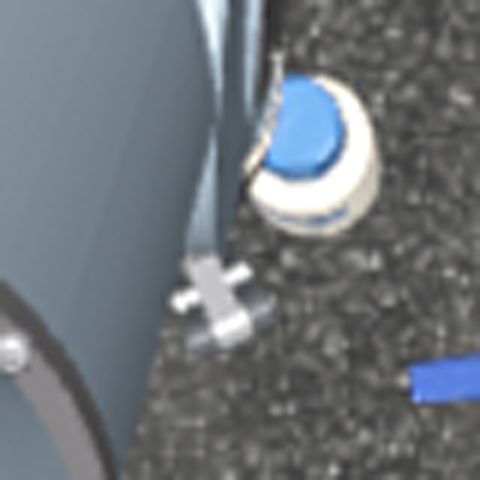

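The tips sit symmetrically on either side of the cap in the image. With the real height taken as reading + 30 mm, the ray lands on (0.579, 0.017) against a reported (0.582, 0.024). So the fit is a height offset of about 3 cm with correct xy, and the 35 mm opening simply closed round the 32 mm cap. I'll regrasp lower and watch the force.

```bash
python3 -m inch '[{"hand":7,"slide":[0,0,-5],"turn":[0,0,0]},{"hand":7,"slide":[0,0,-10],"turn":[0,0,0]},{"hand":7,"slide":[-2.5,0,-12],"turn":[0,0,0]},{"hand":7,"slide":[-4.7,0,-11],"turn":[0,0,0]},{"hand":7,"slide":[-4.7,0,-7],"turn":[0,0,0]},{"hand":7,"slide":[-4.7,0,-3],"turn":[0,0,0]},{"hand":7,"slide":[-4.7,0,0],"turn":[0,0,0]},{"hand":7,"slide":[-4.7,0,0.5],"turn":[0,0,0]}]'; python3 -m inch '[{"hand":7,"slide":[0,0,1],"turn":[0,0,0]},{"hand":7,"slide":[0,0,2],"turn":[0,0,0]},{"hand":7,"slide":[0,0,2],"turn":[0,0,0]},{"hand":3,"slide":[0,0,2],"turn":[0,0,0]},{"hand":3,"slide":[0,0,2],"turn":[0,0,0]},{"hand":3,"slide":[0,0,2],"turn":[0,0,0]},{"hand":3,"slide":[0,0,2],"turn":[0,0,0]}]' 30
```

```text
time_s: 6.1
position: [0.6005, -0.0174, 0.0217]
eef_rot: [0.522, 0.853, -0.001, -0.001]
force: [-0.5, 1.1, 1.1]
width: 0.0699
finger_force: 0.0
time_s: 6.8
position: [0.6027, -0.0174, 0.0044]
eef_rot: [0.522, 0.853, 0.0, 0.001]
force: [-1.0, 1.5, 5.2]
width: 0.0435
finger_force: 30.0
```

It's gripped, but 43.5 mm is less than 45, so the pads are on the shoulder. I'll open, go 18 mm lower and regrip.

```bash
python3 -m inch '[{"hand":6.5,"slide":[0,0,0],"turn":[0,0,0]},{"hand":6.5,"slide":[0,0,0],"turn":[0,0,0]},{"hand":6.5,"slide":[0,0,1],"turn":[0,0,0]},{"hand":6.5,"slide":[0,0,1.8],"turn":[0,0,0]},{"hand":6.5,"slide":[0,0,1.8],"turn":[0,0,0]},{"hand":3.5,"slide":[0,0,1.8],"turn":[0,0,0]},{"hand":3.5,"slide":[0,0,1.8],"turn":[0,0,0]},{"hand":3.5,"slide":[0,0,1.8],"turn":[0,0,0]}]' 30;  python3 -m inch '[{"hand":3.5,"slide":[0,0,0],"turn":[0,0,0]},{"hand":3.5,"slide":[0,0,-4],"turn":[0,0,0]},{"hand":3.5,"slide":[0,0,-8],"turn":[0,0,0]},{"hand":3.5,"slide":[0,0,-10],"turn":[0,0,0]},{"hand":3.5,"slide":[0,0,-10],"turn":[0,0,0]}]'; python3 go.py 0.4889 0.2775 0.087; python3 - <<'E'
from m import *
s=grab('side','s7.png')
xs,ys,ce=blob(mask(s['image'],'blue'),(322,195),35);print('cap',ce,len(xs), 'pred lifted .1',proj(s,[.603,-.018,.179]), [onz(s,*ce,z).round(3).tolist() for z in (.17,.18)])
E
```

```text
time_s: 7.6
position: [0.602, -0.0175, -0.0145]
eef_rot: [0.522, 0.853, 0.0, 0.0]
force: [0.7, 0.7, -0.8]
width: 0.0438
finger_force: 30.7
time_s: 8.1
position: [0.604, -0.0177, 0.0887]
eef_rot: [0.522, 0.853, 0.002, 0.002]
force: [0.8, -0.4, -2.1]
width: 0.0441
finger_force: 31.6
t 8.1 at [ 0.604  -0.0177  0.0887] w 0.0441 F [ 0.8 -0.4 -2.1] j7 0.61
slide cm [31.52  3.19  0.11] dist 31.7 turn [ 0.29  0.14 -0.03]
cap [326.37096774 182.64516129] 62 pred lifted .1 [321.1052039  181.47722953] [[0.621, -0.011, 0.17], [0.608, -0.031, 0.18]]
```

```bash
python3 -m inch '[{"hand":3.5,"slide":[3,0.3,0],"turn":[0,0,0]},{"hand":3.5,"slide":[8,0.8,0],"turn":[0,0,0]},{"hand":3.5,"slide":[13,1.3,0],"turn":[0,0,0]},{"hand":3.5,"slide":[18,1.8,0],"turn":[0,0,0]},{"hand":3.5,"slide":[23,2.3,0],"turn":[0,0,0]},{"hand":3.5,"slide":[27.5,2.8,0],"turn":[0,0,0]},{"hand":3.5,"slide":[30.5,3.2,0.5],"turn":[0,0,0]},{"hand":3.5,"slide":[31.5,3.2,1],"turn":[0,0,0]}]';python3 -m inch '[{"hand":3.5,"slide":[0,0,0],"turn":[0,0,0]},{"hand":3.5,"slide":[0,0,0],"turn":[0,0,0]}]'; python3 go.py 0.4889 0.2775 -0.006; python3 - <<'E'
from m import *
s=grab('side','s8.png');z=manip.state()['position'][2]+.0145
p=proj(s,[.4889,.2775,z+.079]);xs,ys,ce=blob(mask(s['image'],'blue'),tuple(int(v) for v in p),30);print('bottom z',z,'cap blob',ce,len(xs),'x',xs.min(),xs.max(),'y',ys.min(),ys.max(),'pred',p)
for k in('pads','well'): pass
cv2.imwrite('pics/z8.png',cv2.resize(cv2.imread('pics/s8.png')[110:270,150:310],None,fx=3.5,fy=3.5,interpolation=cv2.INTER_CUBIC))
E
```

```text
time_s: 8.95
position: [0.4842, 0.2817, 0.0736]
eef_rot: [0.519, 0.855, -0.0, -0.001]
force: [0.0, 0.2, -1.0]
width: 0.0439
finger_force: 31.6
time_s: 9.15
position: [0.4871, 0.2758, 0.0746]
eef_rot: [0.522, 0.853, -0.001, 0.0]
force: [-0.6, -0.8, 0.0]
width: 0.0442
finger_force: 31.6
t 9.15 at [0.4871 0.2758 0.0746] w 0.0442 F [-0.6 -0.8  0. ] j7 0.1
slide cm [0.08 0.25 8.06] dist 8.1 turn [-0.1   0.07 -0.08]
bottom z 0.08951103241830322 cap blob [218.32467532 157.8961039 ] 77 x 214 222 y 152 163 pred [214.68706394 155.63376041]
```

View pics/z8.png

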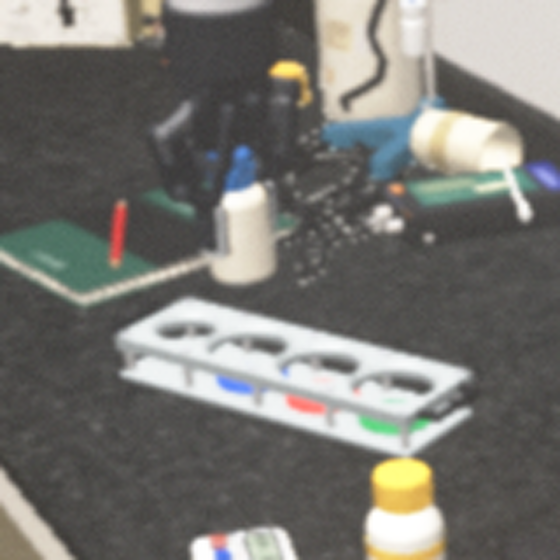

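The blue-capped bottle is held upright above the caddy, with its underside at about full-frame (219,190) and the blue well at about (221,209). I'll check the predicted underside against that.

```bash
python3 - <<'E'
from h import *
s=grab('side')
for p in([.4871,.2758],[.4889,.2775]):
    v=np.array([.46,.749]);v/=np.linalg.norm(v)
    for z in (.08,.0895,.10):
        print(p,z,'centre',proj(s,[*p,z]).round(1),'front edge',proj(s,[*(np.array(p)-.0225*v),z]).round(1))
E
```

```text
[0.4871, 0.2758] 0.08 centre [217.5 190.3] front edge [216.2 194. ]
[0.4871, 0.2758] 0.0895 centre [217.1 186.7] front edge [215.8 190.4]
[0.4871, 0.2758] 0.1 centre [216.8 182.7] front edge [215.4 186.3]
[0.4889, 0.2775] 0.08 centre [217.9 189.9] front edge [216.6 193.6]
[0.4889, 0.2775] 0.0895 centre [217.5 186.4] front edge [216.2 190. ]
[0.4889, 0.2775] 0.1 centre [217.2 182.4] front edge [215.8 186. ]
```

```bash
cat > body.py <<'E'
from h import *
# side-view silhouette of a held white bottle: axis column and bottom row vs target
def body(s,c,box=26):
    h=cv2.cvtColor(s['image'],cv2.COLOR_RGB2HSV);m=cv2.inRange(h,(0,0,140),(40,75,255))
    w=np.zeros_like(m);cv2.rectangle(w,(c[0]-box//2-3,c[1]-box),(c[0]+box//2+3,c[1]+box//2),255,-1)
    n,l,st,ce=cv2.connectedComponentsWithStats(m&w);k=1+np.argmax(st[1:,4])
    out=[]
    for r in range(st[k][1],st[k][1]+st[k][3]):
        x=np.where(l[r]==k)[0];out.append((r,x.min(),x.max()))
    return out
E
python3 - <<'E'
from body import *
s=grab('side')
for r in body(s,(219,180)): print(r,end=' ')
for z in(.0895,.11,.13): print(z,proj(s,[.4889,.2775,z]).round(1))
E
```

```text
(162, np.int64(223), np.int64(224)) (163, np.int64(222), np.int64(225)) (164, np.int64(221), np.int64(226)) (165, np.int64(214), np.int64(226)) (166, np.int64(214), np.int64(226)) (167, np.int64(213), np.int64(226)) (168, np.int64(213), np.int64(226)) (169, np.int64(213), np.int64(226)) (170, np.int64(212), np.int64(226)) (171, np.int64(212), np.int64(227)) (172, np.int64(212), np.int64(227)) (173, np.int64(212), np.int64(227)) (174, np.int64(213), np.int64(228)) (175, np.int64(213), np.int64(228)) (176, np.int64(213), np.int64(231)) (177, np.int64(213), np.int64(230)) (178, np.int64(215), np.int64(228)) (179, np.int64(213), np.int64(228)) (180, np.int64(215), np.int64(228)) (181, np.int64(208), np.int64(228)) (182, np.int64(208), np.int64(228)) (183, np.int64(207), np.int64(228)) (184, np.int64(204), np.int64(228)) (185, np.int64(203), np.int64(228)) (186, np.int64(203), np.int64(228)) (187, np.int64(203), np.int64(227)) (188, np.int64(211), np.int64(226)) (189, np.int64(212), np.int64(225)) (190, np.int64(214), np.int64(222)) 0.0895 [217.5 186.4]
0.11 [216.8 178.5]
0.13 [216.1 170.8]
```

The bottle's axis is 2.3 px (about 6 mm) right of the well axis in the side view, which means an offset along the pads (tool x). I'll correct it and lower in steps.

```bash
python3 -m inch '[{"hand":3.5,"slide":[0.7,0.2,0],"turn":[0,0,0]},{"hand":3.5,"slide":[0.7,0.2,2],"turn":[0,0,0]},{"hand":3.5,"slide":[0.7,0.2,4],"turn":[0,0,0]},{"hand":3.5,"slide":[0.7,0.2,4.5],"turn":[0,0,0]},{"hand":3.5,"slide":[0.7,0.2,4.5],"turn":[0,0,0]}]';python3 - <<'E'
from body import *
s=grab('side');z=manip.state()['position'][2]+.0145
o=body(s,(219,197));print(z,[tuple(map(int,r)) for r in o[10:]]);print(proj(s,[.4889,.2775,z]),proj(s,[.4889,.2775,z+.03]))
E
python3 -m inch '[{"hand":3.5,"slide":[0,0,0.8],"turn":[0,0,0]},{"hand":3.5,"slide":[0,0,1.6],"turn":[0,0,0]},{"hand":3.5,"slide":[0,0,2.2],"turn":[0,0,0]},{"hand":3.5,"slide":[0,0,2.2],"turn":[0,0,0]}]'
```

```text
time_s: 9.8
position: [0.4854, 0.2843, 0.03]
eef_rot: [0.522, 0.853, -0.001, -0.0]
force: [0.8, 0.1, -0.9]
width: 0.044
finger_force: 31.5
0.04515553363116408 [(188, 212, 226), (189, 212, 226), (190, 213, 226), (191, 212, 226), (192, 213, 226), (193, 213, 226), (194, 212, 226), (195, 213, 226), (196, 214, 227), (197, 212, 227), (198, 210, 227), (199, 209, 227), (200, 210, 227), (201, 209, 228), (202, 209, 227), (203, 209, 227), (204, 210, 226), (205, 211, 225), (206, 212, 224), (207, 216, 221), (208, 219, 221), (209, 219, 221)]
[219.05336584 202.93273488] [218.02275606 191.76841628]
time_s: 10.25
position: [0.4851, 0.2844, 0.0075]
eef_rot: [0.522, 0.853, -0.001, -0.0]
force: [0.6, -0.3, -1.3]
width: 0.0441
finger_force: 31.5
```

```bash
python3 -m inch '[{"hand":3.5,"slide":[0,0,0.5],"turn":[0,0,0]},{"hand":3.5,"slide":[0,0,1],"turn":[0,0,0]},{"hand":3.5,"slide":[0,0,1.2],"turn":[0,0,0]},{"hand":3.5,"slide":[0,0,1.2],"turn":[0,0,0]}]';python3 -m inch '[{"hand":3.5,"slide":[0,0,0.1],"turn":[0,0,0]},{"hand":3.5,"slide":[0,0,0.2],"turn":[0,0,0]},{"hand":3.5,"slide":[0,0,0.2],"turn":[0,0,0]}]'
```

```text
time_s: 10.65
position: [0.4861, 0.2848, -0.0021]
eef_rot: [0.522, 0.853, 0.001, 0.0]
force: [-4.2, -2.8, 21.2]
width: 0.0439
finger_force: 48.2
time_s: 10.95
position: [0.4862, 0.2849, -0.0024]
eef_rot: [0.522, 0.853, 0.001, 0.0]
force: [-10.6, -5.6, 44.4]
width: 0.0438
finger_force: 60.5
```

Firm contact near floor height. Ease off, release and rise.

```bash
python3 -m inch '[{"hand":3.5,"slide":[0,0,-0.4],"turn":[0,0,0]},{"hand":5.5,"slide":[0,0,-0.4],"turn":[0,0,0]},{"hand":5.5,"slide":[0,0,-0.4],"turn":[0,0,0]},{"hand":6.5,"slide":[0,0,-0.4],"turn":[0,0,0]},{"hand":6.5,"slide":[0,0,-4],"turn":[0,0,0]},{"hand":7,"slide":[0,0,-8.5],"turn":[0,0,0]},{"hand":7,"slide":[0,0,-13],"turn":[0,0,0]},{"hand":7,"slide":[0,0,-16],"turn":[0,0,0]}]';  python3 - <<'E'
from m import *
s=grab('side','s9.png');xs,ys,ce=blob(mask(s['image'],'blue'),tuple(int(v) for v in proj(s,[.4889,.2775,.087])),16);print('cap',ce,len(xs),'x',xs.min(),xs.max(),'pred',proj(s,[.4889,.2775,.087]))
E
python3 go.py 0.652 -0.153 0.11;python3 go.py 0.652 -0.153 -0.0145
```

```text
time_s: 11.75
position: [0.4863, 0.2849, 0.1569]
eef_rot: [0.522, 0.853, 0.001, 0.001]
force: [1.2, 0.5, 0.3]
width: 0.0699
finger_force: 0.0
cap [217.12142857 188.18571429] 140 x 211 223 pred [217.61046388 187.30216597]
t 11.8 at [0.4882 0.2858 0.1608] w 0.0699 F [3.3 0.9 3.7] j7 0.05
slide cm [-46.53  -5.41   5.  ] dist 47.1 turn [ 0.43 -0.05 -0.04]
t 11.8 at [0.4882 0.2858 0.1608] w 0.0699 F [3.3 0.9 3.7] j7 0.05
slide cm [-46.54  -5.51  17.45] dist 50.0 turn [ 0.43 -0.05 -0.04]
```

Blue is in place: cap seen at (217,188), predicted (217.6,187). Next is red.

```bash
python3 -m inch '[{"hand":7,"slide":[-4,-0.5,0],"turn":[0,0,0]},{"hand":7,"slide":[-9,-1,0],"turn":[0,0,0]},{"hand":7,"slide":[-14,-1.6,0],"turn":[0,0,0]},{"hand":7,"slide":[-19,-2.2,0],"turn":[0,0,0]},{"hand":7,"slide":[-24,-2.8,0],"turn":[0,0,0]},{"hand":7,"slide":[-29,-3.4,0],"turn":[0,0,0]},{"hand":7,"slide":[-34,-4,0],"turn":[0,0,0]},{"hand":7,"slide":[-38.5,-4.5,1]}]' 30 || true; python3 go.py 0.653 -0.155 0.10
```

```text
t 11.8 at [0.4882 0.2858 0.1608] w 0.0699 F [3.3 0.9 3.7] j7 0.05
slide cm [-46.76  -5.42   6.  ] dist 47.5 turn [ 0.43 -0.05 -0.04]schema error: expected keys hand, slide, turn
```

```bash
python3 -m inch '[{"hand":7,"slide":[-4,-0.5,0],"turn":[0,0,0]},{"hand":7,"slide":[-9,-1,0],"turn":[0,0,0]},{"hand":7,"slide":[-14,-1.6,0],"turn":[0,0,0]},{"hand":7,"slide":[-19,-2.2,0],"turn":[0,0,0]},{"hand":7,"slide":[-24,-2.8,0],"turn":[0,0,0]},{"hand":7,"slide":[-29,-3.4,0],"turn":[0,0,0]},{"hand":7,"slide":[-34,-4,0],"turn":[0,0,0]},{"hand":7,"slide":[-38.5,-4.5,1],"turn":[0,0,0]}]' 30; python3 go.py 0.653 -0.155 0.09
```

```text
time_s: 12.6
position: [0.622, -0.0811, 0.1446]
eef_rot: [0.522, 0.853, 0.0, 0.001]
force: [0.4, 0.4, 0.1]
width: 0.0703
finger_force: 0.0
t 12.6 at [ 0.622  -0.0811  0.1446] w 0.0703 F [0.4 0.4 0.1] j7 0.72
slide cm [-7.99 -0.61  5.47] dist 9.7 turn [ 0.07  0.05 -0.04]
```

```bash
python3 -m inch '[{"hand":7,"slide":[-4,-0.3,1],"turn":[0,0,0]},{"hand":7,"slide":[-7,-0.6,2.5],"turn":[0,0,0]},{"hand":7,"slide":[-8,-0.6,4],"turn":[0,0,0]},{"hand":7,"slide":[-8,-0.6,4],"turn":[0,0,0]},{"hand":7,"slide":[-8,-0.6,4],"turn":[0,0,0]}]'; python3 go.py 0.653 -0.155 -0.0145; python3 - <<'E'
from h import *
s=grab('side','s10.png');cv2.imwrite('pics/z10.png',cv2.resize(cv2.imread('pics/s10.png')[170:310,300:440],None,fx=3.5,fy=3.5,interpolation=cv2.INTER_CUBIC))
E
```

```text
time_s: 13.1
position: [0.6515, -0.1509, 0.1037]
eef_rot: [0.521, 0.853, 0.0, -0.001]
force: [-0.3, 0.4, 0.2]
width: 0.0696
finger_force: 0.0
t 13.1 at [ 0.6515 -0.1509  0.1037] w 0.0696 F [-0.3  0.4  0.2] j7 0.83
slide cm [-0.46 -0.04 11.82] dist 11.8 turn [-0.05 -0.11  0.04]
```

View pics/z10.png

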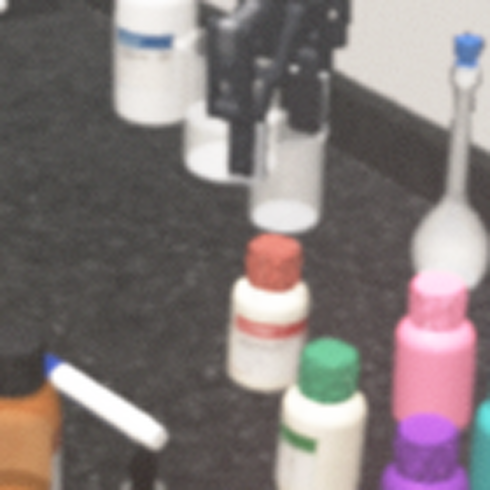

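Picture: the near finger (zoom x≈242) and far finger (≈303) straddle the red cap (≈274). Descend and grip.

```bash
python3 -m inch '[{"hand":7,"slide":[-0.5,0,4],"turn":[0,0,0]},{"hand":7,"slide":[-0.5,0,8],"turn":[0,0,0]},{"hand":7,"slide":[-0.5,0,11],"turn":[0,0,0]},{"hand":7,"slide":[-0.5,0,11.8],"turn":[0,0,0]},{"hand":7,"slide":[-0.5,0,11.8],"turn":[0,0,0]},{"hand":3.5,"slide":[-0.5,0,11.8],"turn":[0,0,0]},{"hand":3.5,"slide":[-0.5,0,11.8],"turn":[0,0,0]},{"hand":3.5,"slide":[-0.5,0,11.8],"turn":[0,0,0]}]' 30;  python3 -m inch '[{"hand":3.5,"slide":[0,0,0],"turn":[0,0,0]},{"hand":3.5,"slide":[0,0,-4],"turn":[0,0,0]},{"hand":3.5,"slide":[0,0,-8],"turn":[0,0,0]},{"hand":3.5,"slide":[0,0,-12],"turn":[0,0,0]},{"hand":3.5,"slide":[0,0,-14],"turn":[0,0,0]}]'; python3 go.py 0.5178 0.2209 0.125
```

```text
time_s: 13.95
position: [0.6556, -0.1572, -0.0111]
eef_rot: [0.522, 0.853, 0.001, 0.002]
force: [-0.8, 0.9, 6.7]
width: 0.0438
finger_force: 30.1
time_s: 14.45
position: [0.6561, -0.1578, 0.1321]
eef_rot: [0.522, 0.853, 0.001, 0.003]
force: [-0.5, -0.5, -0.4]
width: 0.0438
finger_force: 31.4
t 14.45 at [ 0.6561 -0.1578  0.1321] w 0.0438 F [-0.5 -0.5 -0.4] j7 0.83
slide cm [40.02  4.91  0.56] dist 40.3 turn [ 0.31  0.25 -0.03]
```

```bash
python3 -m inch '[{"hand":3.5,"slide":[4,0.5,0],"turn":[0,0,0]},{"hand":3.5,"slide":[9,1.1,0],"turn":[0,0,0]},{"hand":3.5,"slide":[14,1.7,0],"turn":[0,0,0]},{"hand":3.5,"slide":[19,2.3,0],"turn":[0,0,0]},{"hand":3.5,"slide":[24,3,0],"turn":[0,0,0]},{"hand":3.5,"slide":[29,3.6,0],"turn":[0,0,0]},{"hand":3.5,"slide":[34,4.2,0],"turn":[0,0,0]},{"hand":3.5,"slide":[37.5,4.6,0],"turn":[0,0,0]}]'
python3 -m inch '[{"hand":3.5,"slide":[2,0.2,0],"turn":[0,0,0]},{"hand":3.5,"slide":[2.5,0.3,2],"turn":[0,0,0]},{"hand":3.5,"slide":[2.5,0.3,4],"turn":[0,0,0]},{"hand":3.5,"slide":[2.5,0.3,5],"turn":[0,0,0]},{"hand":3.5,"slide":[2.5,0.3,5],"turn":[0,0,0]},{"hand":3.5,"slide":[2.5,0.3,5],"turn":[0,0,0]}]'; python3 go.py 0.5178 0.2209 -0.002
cat > chk.py <<'E'
import sys
from body import *
x,y,r=map(float,sys.argv[1:4]);s=grab('side','chk.png');z=manip.state()['position'][2]-r
c=proj(s,[x,y,z]);o=body(s,(int(c[0]+1),int(c[1]-6)))
print('bottom z',round(z,4),[tuple(map(int,r)) for r in o[8:]],'pred',c.round(1),proj(s,[x,y,z+.03]).round(1),'bottom row',c[1]+3.7)
E
python3 chk.py 0.5178 0.2209 -0.0111
```

```text
time_s: 15.25
position: [0.5234, 0.2015, 0.1279]
eef_rot: [0.521, 0.854, 0.001, 0.0]
force: [0.4, 0.3, 0.5]
width: 0.0435
finger_force: 31.4
time_s: 15.85
position: [0.5164, 0.2212, 0.0774]
eef_rot: [0.522, 0.853, 0.0, 0.0]
force: [-0.3, -0.1, -0.0]
width: 0.0433
finger_force: 31.4
t 15.85 at [0.5164 0.2212 0.0774] w 0.0433 F [-0.3 -0.1 -0. ] j7 0.23
slide cm [-0.1   0.11  7.94] dist 7.9 turn [ 0.06  0.   -0.06]
bottom z 0.0886 [(175, 233, 244), (176, 234, 243), (177, 234, 239), (178, 234, 235), (179, 233, 235), (180, 234, 244), (181, 234, 244), (182, 233, 244), (183, 234, 244), (184, 234, 244), (185, 227, 244), (186, 226, 244), (187, 226, 244), (188, 226, 244), (189, 226, 244), (190, 227, 244), (191, 227, 244), (192, 225, 244), (193, 224, 243), (194, 223, 242), (195, 223, 240), (196, 223, 227), (197, 223, 227), (198, 223, 227)] pred [238.3 191.9] [237.4 180.2] bottom row 195.5875973496476
```

```bash
cat > cp.py <<'E'
import sys
from m import *
c=sys.argv[1];x,y,r=map(float,sys.argv[2:5]);s=grab('side');z=manip.state()['position'][2]-r
for n,zz in((c,z+.079),):
    p=proj(s,[x,y,zz]);xs,ys,ce=blob(mask(s['image'],c),tuple(int(v) for v in p),13);print('cap',ce.round(1),len(xs),'x',xs.min(),xs.max(),'y',ys.min(),ys.max(),'pred',p.round(1))
h=cv2.cvtColor(s['image'],cv2.COLOR_RGB2HSV)
q=proj(s,[x,y,z+.02]);r=int(q[1]);print(r,q.round(1),[int(v) for v in h[r,int(q[0])-16:int(q[0])+17,2]])
E
python3 cp.py red 0.5178 0.2209 -0.0111
```

```text
cap [238.4 163. ] 63 x 235 241 y 156 168 pred [235.9 160.7]
184 [237.7 184.1] [219, 182, 128, 87, 92, 123, 134, 111, 97, 82, 75, 98, 140, 166, 157, 163, 191, 208, 211, 209, 206, 201, 182, 169, 140, 103, 88, 83, 80, 82, 79, 85, 82]
```

```bash
python3 -m inch '[{"hand":3.5,"slide":[-0.4,0.1,0],"turn":[0,0,0]},{"hand":3.5,"slide":[-0.4,0.1,2],"turn":[0,0,0]},{"hand":3.5,"slide":[-0.4,0.1,4],"turn":[0,0,0]},{"hand":3.5,"slide":[-0.4,0.1,5],"turn":[0,0,0]},{"hand":3.5,"slide":[-0.4,0.1,5],"turn":[0,0,0]}]';python3 chk.py 0.5178 0.2209 -0.0111;python3 cp.py red 0.5178 0.2209 -0.0111
python3 -m inch '[{"hand":3.5,"slide":[0,0,0.6],"turn":[0,0,0]},{"hand":3.5,"slide":[0,0,1.2],"turn":[0,0,0]},{"hand":3.5,"slide":[0,0,1.6],"turn":[0,0,0]},{"hand":3.5,"slide":[0,0,1.6],"turn":[0,0,0]}]'
```

```text
time_s: 16.45
position: [0.518, 0.2178, 0.0255]
eef_rot: [0.522, 0.853, -0.001, -0.0]
force: [-0.5, -0.1, -0.7]
width: 0.0435
finger_force: 31.4
bottom z 0.0375 [(196, 224, 246), (197, 224, 245), (198, 224, 240), (199, 224, 239), (200, 224, 247), (201, 224, 247), (202, 224, 247), (203, 224, 247), (204, 224, 247), (205, 224, 247), (206, 224, 248), (207, 224, 248), (208, 224, 248), (209, 224, 247), (210, 224, 248), (211, 224, 248), (212, 224, 248), (213, 230, 246), (214, 232, 245), (215, 234, 244), (216, 239, 239), (217, 239, 245), (218, 238, 245)] pred [239.7 211.2] [238.9 200. ] bottom row 214.9306977670066
cap [241.6 183.2] 58 x 238 244 y 177 188 pred [237.4 180.9]
203 [239.1 203.5] [220, 214, 205, 196, 191, 205, 205, 151, 98, 78, 77, 76, 95, 144, 164, 153, 165, 194, 204, 205, 207, 204, 196, 183, 164, 135, 101, 86, 85, 81, 81, 87, 85]
time_s: 16.95
position: [0.5181, 0.2183, 0.0098]
eef_rot: [0.522, 0.853, -0.0, -0.0]
force: [-0.4, 0.9, -1.3]
width: 0.0438
finger_force: 31.4
```

```bash
python3 -m inch '[{"hand":3.5,"slide":[0,0,0.5],"turn":[0,0,0]},{"hand":3.5,"slide":[0,0,1],"turn":[0,0,0]},{"hand":3.5,"slide":[0,0,1.2],"turn":[0,0,0]},{"hand":3.5,"slide":[0,0,1.2],"turn":[0,0,0]}]'; python3 chk.py 0.5178 0.2209 -0.0111
```

```text
time_s: 17.35
position: [0.5182, 0.2183, -0.0017]
eef_rot: [0.522, 0.853, -0.0, -0.0]
force: [-1.3, -0.5, 0.3]
width: 0.0435
finger_force: 31.7
bottom z 0.0094 [(206, 237, 247), (207, 236, 246), (208, 237, 243), (209, 238, 239), (210, 238, 239), (211, 237, 249), (212, 238, 249), (213, 237, 248), (214, 238, 248), (215, 231, 248), (216, 231, 250), (217, 231, 249), (218, 235, 245)] pred [240.5 221.6] [239.7 210.5] bottom row 225.28547628636187
```

Just about touching. A little more, then release and rise.

```bash
python3 -m inch '[{"hand":3.5,"slide":[0,0,0.2],"turn":[0,0,0]},{"hand":3.5,"slide":[0,0,0.3],"turn":[0,0,0]},{"hand":3.5,"slide":[0,0,0.3],"turn":[0,0,0]}]';python3 -m inch '[{"hand":3.5,"slide":[0,0,-0.1],"turn":[0,0,0]},{"hand":5.5,"slide":[0,0,-0.1],"turn":[0,0,0]},{"hand":5.5,"slide":[0,0,-0.1],"turn":[0,0,0]},{"hand":6.5,"slide":[0,0,-0.1],"turn":[0,0,0]},{"hand":6.5,"slide":[0,0,-4],"turn":[0,0,0]},{"hand":7,"slide":[0,0,-8.5],"turn":[0,0,0]},{"hand":7,"slide":[0,0,-13],"turn":[0,0,0]},{"hand":7,"slide":[0,0,-16],"turn":[0,0,0]}]';  python3 - <<'E'
from m import *
s=grab('side')
for c,p in(('blue',[.4889,.2775]),('red',[.5178,.2209])):
    xs,ys,ce=blob(mask(s['image'],c),tuple(int(v) for v in proj(s,[*p,.087])),14);print(c,'cap',ce,len(xs),'x',xs.min(),xs.max(),'pred',proj(s,[*p,.087]))
E
python3 go.py 0.603 -0.268 0.10
```

```text
time_s: 17.7
position: [0.5184, 0.2184, -0.0023]
eef_rot: [0.522, 0.853, 0.001, -0.0]
force: [-8.3, -2.1, 35.2]
width: 0.0433
finger_force: 48.5
time_s: 18.5
position: [0.5192, 0.2184, 0.1582]
eef_rot: [0.522, 0.853, 0.001, 0.001]
force: [0.1, 0.1, -0.2]
width: 0.0699
finger_force: 0.0
blue cap [217.07801418 188.16312057] 141 x 211 223 pred [217.61046388 187.30216597]
red cap [238.57051282 193.86538462] 156 x 232 245 pred [238.31132909 192.50338382]
t 18.55 at [0.5213 0.219  0.162 ] w 0.07 F [2.6 0.5 3.2] j7 0.2
slide cm [-47.09 -14.92   6.08] dist 49.8 turn [ 0.45  0.   -0.05]
```

Red is in too: cap seen at (238.6,193.9), predicted (238.3,192.5). Next is green.

```bash
python3 -m inch '[{"hand":7,"slide":[-4,-1.2,0],"turn":[0,0,0]},{"hand":7,"slide":[-8.6,-2.6,0],"turn":[0,0,0]},{"hand":7,"slide":[-13.2,-4,0],"turn":[0,0,0]},{"hand":7,"slide":[-17.8,-5.5,0],"turn":[0,0,0]},{"hand":7,"slide":[-22.4,-7,0],"turn":[0,0,0]},{"hand":7,"slide":[-27,-8.4,0],"turn":[0,0,0]},{"hand":7,"slide":[-31.6,-9.9,0],"turn":[0,0,0]},{"hand":7,"slide":[-36.2,-11.4,0],"turn":[0,0,0]}]' 30; python3 -m inch '[{"hand":7,"slide":[-4,-1.3,1],"turn":[0,0,0]},{"hand":7,"slide":[-8,-2.6,2],"turn":[0,0,0]},{"hand":7,"slide":[-10.5,-3.4,4],"turn":[0,0,0]},{"hand":7,"slide":[-10.5,-3.4,5],"turn":[0,0,0]},{"hand":7,"slide":[-10.5,-3.4,5],"turn":[0,0,0]},{"hand":7,"slide":[-10.5,-3.4,5],"turn":[0,0,0]}]'; python3 go.py 0.603 -0.268 -0.0145
```

```text
time_s: 19.35
position: [0.5817, -0.1577, 0.1548]
eef_rot: [0.522, 0.853, -0.0, -0.0]
force: [0.4, 0.3, 0.3]
width: 0.07
finger_force: 0.0
time_s: 19.95
position: [0.5995, -0.2632, 0.1052]
eef_rot: [0.521, 0.853, 0.0, -0.001]
force: [-0.4, 0.2, -0.4]
width: 0.0702
finger_force: 0.0
t 19.95 at [ 0.5995 -0.2632  0.1052] w 0.0702 F [-0.4  0.2 -0.4] j7 1.04
slide cm [-0.6   0.09 11.96] dist 12.0 turn [ 0.   -0.07  0.06]
```

```bash
python3 -m inch '[{"hand":7,"slide":[-0.5,0.1,4],"turn":[0,0,0]},{"hand":7,"slide":[-0.5,0.1,8],"turn":[0,0,0]},{"hand":7,"slide":[-0.5,0.1,11],"turn":[0,0,0]},{"hand":7,"slide":[-0.5,0.1,12],"turn":[0,0,0]},{"hand":7,"slide":[-0.5,0.1,12],"turn":[0,0,0]},{"hand":3.5,"slide":[-0.5,0.1,12],"turn":[0,0,0]},{"hand":3.5,"slide":[-0.5,0.1,12],"turn":[0,0,0]},{"hand":3.5,"slide":[-0.5,0.1,12],"turn":[0,0,0]}]' 30;  python3 -m inch '[{"hand":3.5,"slide":[0,0,0],"turn":[0,0,0]},{"hand":3.5,"slide":[0,0,-4],"turn":[0,0,0]},{"hand":3.5,"slide":[0,0,-8],"turn":[0,0,0]},{"hand":3.5,"slide":[0,0,-12],"turn":[0,0,0]},{"hand":3.5,"slide":[0,0,-14],"turn":[0,0,0]}]'; python3 go.py 0.5467 0.1645 0.12
```

```text
time_s: 20.75
position: [0.604, -0.2693, -0.0124]
eef_rot: [0.522, 0.853, 0.0, 0.002]
force: [-0.0, 1.2, 7.9]
width: 0.0436
finger_force: 30.3
time_s: 21.25
position: [0.6038, -0.2699, 0.1302]
eef_rot: [0.522, 0.853, 0.0, 0.003]
force: [0.8, -0.2, -0.8]
width: 0.0431
finger_force: 31.5
t 21.25 at [ 0.6038 -0.2699  0.1302] w 0.0431 F [ 0.8 -0.2 -0.8] j7 1.04
slide cm [41.28 14.67  0.9 ] dist 43.8 turn [ 0.2   0.24 -0.04]
```

```bash
python3 -m inch '[{"hand":3.5,"slide":[4,1.4,0],"turn":[0,0,0]},{"hand":3.5,"slide":[8.6,3,0],"turn":[0,0,0]},{"hand":3.5,"slide":[13.2,4.7,0],"turn":[0,0,0]},{"hand":3.5,"slide":[17.8,6.3,0],"turn":[0,0,0]},{"hand":3.5,"slide":[22.4,8,0],"turn":[0,0,0]},{"hand":3.5,"slide":[27,9.6,0],"turn":[0,0,0]},{"hand":3.5,"slide":[31.6,11.2,0],"turn":[0,0,0]},{"hand":3.5,"slide":[36,12.8,0],"turn":[0,0,0]}]'
python3 -m inch '[{"hand":3.5,"slide":[3.5,1.2,0],"turn":[0,0,0]},{"hand":3.5,"slide":[5.2,1.9,2],"turn":[0,0,0]},{"hand":3.5,"slide":[5.2,1.9,4],"turn":[0,0,0]},{"hand":3.5,"slide":[5.2,1.9,5],"turn":[0,0,0]},{"hand":3.5,"slide":[5.2,1.9,5],"turn":[0,0,0]},{"hand":3.5,"slide":[5.2,1.9,5],"turn":[0,0,0]}]'; python3 go.py 0.5467 0.1645 -0.002
python3 chk.py 0.5467 0.1645 -0.0124; python3 cp.py green 0.5467 0.1645 -0.0124
```

```text
time_s: 22.05
position: [0.5521, 0.1121, 0.1264]
eef_rot: [0.522, 0.853, 0.001, 0.0]
force: [0.9, -0.4, -0.8]
width: 0.0433
finger_force: 31.5
time_s: 22.65
position: [0.5463, 0.1641, 0.0761]
eef_rot: [0.522, 0.853, 0.0, 0.0]
force: [0.2, -0.4, -0.5]
width: 0.0435
finger_force: 31.5
t 22.65 at [0.5463 0.1641 0.0761] w 0.0435 F [ 0.2 -0.4 -0.5] j7 0.37
slide cm [0.02 0.06 7.81] dist 7.8 turn [ 0.03  0.02 -0.1 ]
bottom z 0.0888 [(181, 256, 268), (182, 255, 268), (183, 256, 268), (184, 256, 268), (185, 256, 268), (186, 257, 268), (187, 256, 268), (188, 256, 268), (189, 256, 268), (190, 256, 268), (191, 250, 268), (192, 250, 268), (193, 250, 268), (194, 250, 268), (195, 250, 268), (196, 250, 268), (197, 250, 268), (198, 250, 267), (199, 251, 266), (200, 253, 265), (201, 256, 261)] pred [259.8 197.2] [259.1 185.3] bottom row 200.87739837726932
cap [261.9 167.6] 47 x 259 264 y 162 173 pred [257.9 165.5]
189 [259.3 189.3] [218, 185, 129, 92, 86, 88, 80, 80, 78, 77, 75, 79, 113, 149, 167, 163, 187, 219, 223, 220, 220, 216, 211, 199, 189, 159, 121, 96, 85, 82, 80, 82, 77]
```

The bottle is centred to within about 1.5 mm. Lower.

```bash
python3 -m inch '[{"hand":3.5,"slide":[-0.1,0.1,1.5],"turn":[0,0,0]},{"hand":3.5,"slide":[-0.1,0.1,3.5],"turn":[0,0,0]},{"hand":3.5,"slide":[-0.1,0.1,5],"turn":[0,0,0]},{"hand":3.5,"slide":[-0.1,0.1,6],"turn":[0,0,0]},{"hand":3.5,"slide":[-0.1,0.1,6.7],"turn":[0,0,0]},{"hand":3.5,"slide":[-0.1,0.1,6.7],"turn":[0,0,0]}]'; python3 -m inch '[{"hand":3.5,"slide":[0,0,0.5],"turn":[0,0,0]},{"hand":3.5,"slide":[0,0,1],"turn":[0,0,0]},{"hand":3.5,"slide":[0,0,1.2],"turn":[0,0,0]},{"hand":3.5,"slide":[0,0,1.2],"turn":[0,0,0]}]'
```

```text
time_s: 23.35
position: [0.547, 0.1643, 0.0081]
eef_rot: [0.522, 0.853, -0.0, -0.0]
force: [-0.5, -0.2, -0.5]
width: 0.0433
finger_force: 31.5
time_s: 23.75
position: [0.5478, 0.1647, -0.0022]
eef_rot: [0.522, 0.853, 0.001, 0.0]
force: [-3.7, -0.1, 15.3]
width: 0.0433
finger_force: 42.4
```

```bash
python3 -m inch '[{"hand":3.5,"slide":[0,0,-0.1],"turn":[0,0,0]},{"hand":5.5,"slide":[0,0,-0.1],"turn":[0,0,0]},{"hand":5.5,"slide":[0,0,-0.1],"turn":[0,0,0]},{"hand":6.5,"slide":[0,0,-0.1],"turn":[0,0,0]},{"hand":6.5,"slide":[0,0,-4],"turn":[0,0,0]},{"hand":7,"slide":[0,0,-8.5],"turn":[0,0,0]},{"hand":7,"slide":[0,0,-13],"turn":[0,0,0]},{"hand":7,"slide":[0,0,-16],"turn":[0,0,0]}]';  python3 - <<'E'
from m import *
s=grab('side');t=grab('top')
for c,p in(('blue',[.4889,.2775]),('red',[.5178,.2209]),('green',[.5467,.1645])):
    xs,ys,ce=blob(mask(s['image'],c),tuple(int(v) for v in proj(s,[*p,.087])),14);print(c,'cap',ce,len(xs),'x',xs.min(),xs.max(),'pred',proj(s,[*p,.087]))
o=onz(t,467.3,302.7,.102);print('top bulb->',o)
for z in(0,.03,.06,.102): print(z,proj(s,[*o[:2],z]).round(1),proj(t,[*o[:2],z]).round(1))
a=cv2.cvtColor(cv2.imread('pics/side0.png')[290:360,315:370],cv2.COLOR_BGR2GRAY)
for r in (8,12,30,34,38,42,46,50,54,56,58,60): print(290+r,a[r,8:46:1].tolist())
w=cv2.resize(np.hstack([cv2.imread('pics/side0.png')[285:365,310:380],cv2.imread('pics/top0.png')[260:340,430:500]]),None,fx=5,fy=5,interpolation=cv2.INTER_CUBIC);cv2.imwrite('pics/zd.png',w)
n=np.array([-.5+94.5e-3,0])
g=np.array([.5467,.1645]);b=np.array([.4889,.2775]);u=(b-g)/np.linalg.norm(b-g);m=(g+b+np.array([.5178,.2209]))/3
print('narrow well',m+u*(.0945+.0265),'u',u)
E
python3 go.py 0.457 -0.304 0.10
```

```text
time_s: 24.55
position: [0.5479, 0.1644, 0.1593]
eef_rot: [0.522, 0.853, 0.001, 0.001]
force: [1.6, 0.6, -0.9]
width: 0.07
finger_force: 0.0
blue cap [217.12142857 188.18571429] 140 x 211 223 pred [217.61046388 187.30216597]
red cap [238.63870968 193.83870968] 155 x 232 245 pred [238.31132909 192.50338382]
green cap [261.         198.84892086] 139 x 255 267 pred [259.80728769 197.88506004]
top bulb-> [ 0.45541594 -0.30500223  0.102     ]
0 [337.  344.3] [453.5 304.7]
0.03 [337.1 330.6] [457.3 304.2]
0.06 [337.2 316.4] [461.3 303.6]
0.102 [337.4 296. ] [467.3 302.7]
298 [79, 76, 75, 80, 87, 84, 83, 79, 79, 78, 74, 75, 75, 80, 80, 79, 71, 70, 81, 103, 128, 135, 124, 97, 80, 78, 78, 76, 76, 77, 79, 77, 79, 79, 81, 79, 79, 80]
302 [81, 79, 80, 81, 75, 74, 68, 68, 71, 72, 71, 71, 76, 66, 65, 60, 59, 57, 60, 59, 62, 63, 73, 76, 79, 74, 76, 76, 76, 76, 82, 81, 81, 86, 87, 87, 88, 81]
320 [79, 74, 77, 77, 79, 77, 80, 96, 125, 149, 155, 150, 145, 137, 126, 119, 111, 113, 113, 116, 129, 142, 146, 145, 140, 124, 99, 79, 77, 76, 80, 75, 74, 77, 80, 87, 92, 92]
324 [78, 88, 89, 83, 74, 70, 76, 99
[... 1016 characters left out ...]

346 [71, 74, 72, 64, 66, 69, 69, 71, 86, 115, 147, 172, 188, 197, 197, 197, 196, 194, 194, 194, 191, 185, 182, 171, 147, 113, 89, 76, 77, 73, 66, 69, 67, 69, 70, 72, 74, 70]
348 [78, 78, 68, 68, 75, 82, 80, 69, 69, 73, 79, 92, 105, 121, 137, 138, 139, 143, 146, 141, 129, 117, 101, 90, 78, 68, 62, 63, 63, 65, 64, 69, 67, 75, 78, 76, 72, 72]
350 [73, 67, 68, 75, 79, 86, 81, 72, 68, 68, 68, 68, 72, 75, 76, 75, 79, 79, 79, 78, 78, 74, 74, 76, 72, 69, 81, 82, 84, 81, 75, 70, 68, 65, 69, 71, 75, 71]
narrow well [0.46269797 0.32869209] u [-0.45538867  0.89029274]
t 24.65 at [0.5496 0.1649 0.1606] w 0.0699 F [ 0.1 -0.  -0.7] j7 0.33
slide cm [-37.54 -29.63   5.88] dist 48.2 turn [ 0.41  0.04 -0.03]
```

View pics/zd.png

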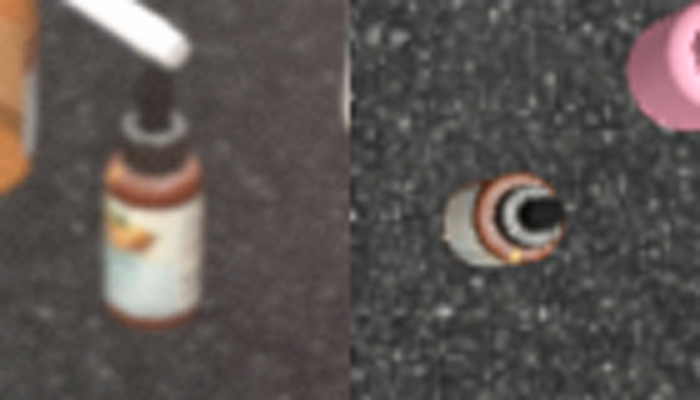

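The dropper's measurements: body centre column 340.5 and base row about 344 in the side view, shoulder ring centre (463.8,303.4) and bulb (468.6,302.4) in the top view. That puts it at about (0.458, -0.309). All three caps in the caddy are close to prediction. Now the dropper.

```bash
python3 -m inch '[{"hand":6,"slide":[-3.5,-2.8,-1],"turn":[0,0,0]},{"hand":6,"slide":[-7.2,-5.8,-1],"turn":[0,0,0]},{"hand":6,"slide":[-11,-8.8,-1],"turn":[0,0,0]},{"hand":6,"slide":[-14.8,-11.8,-1],"turn":[0,0,0]},{"hand":6,"slide":[-18.6,-14.8,-1],"turn":[0,0,0]},{"hand":6,"slide":[-22.4,-17.8,-1],"turn":[0,0,0]},{"hand":6,"slide":[-26.2,-20.8,-1],"turn":[0,0,0]},{"hand":6,"slide":[-30,-23.8,-1],"turn":[0,0,0]}]' 30; python3 -m inch '[{"hand":6,"slide":[-3.8,-3,0],"turn":[0,0,0]},{"hand":6,"slide":[-6.5,-5,0],"turn":[0,0,0]},{"hand":6,"slide":[-8,-5.8,0],"turn":[0,0,0]},{"hand":6,"slide":[-8,-5.8,0],"turn":[0,0,0]},{"hand":6,"slide":[-8,-5.8,0],"turn":[0,0,0]}]'; python3 go.py 0.458 -0.3095 0.005
```

```text
time_s: 25.45
position: [0.4708, -0.2125, 0.1657]
eef_rot: [0.522, 0.853, -0.0, -0.0]
force: [1.6, 0.3, 1.1]
width: 0.06
finger_force: 0.0
time_s: 25.95
position: [0.4563, -0.3079, 0.1656]
eef_rot: [0.522, 0.853, 0.0, -0.001]
force: [0.6, -0.3, 0.2]
width: 0.0603
finger_force: 0.0
t 25.95 at [ 0.4563 -0.3079  0.1656] w 0.0603 F [ 0.6 -0.3  0.2] j7 1.23
slide cm [-0.24  0.09 16.06] dist 16.1 turn [-0.03 -0.08 -0.04]
```

```bash
python3 -m inch '[{"hand":6,"slide":[-0.2,0.1,4],"turn":[0,0,0]},{"hand":6,"slide":[-0.2,0.1,8],"turn":[0,0,0]},{"hand":6,"slide":[-0.2,0.1,11.5],"turn":[0,0,0]},{"hand":6,"slide":[-0.2,0.1,14],"turn":[0,0,0]},{"hand":6,"slide":[-0.2,0.1,15.4],"turn":[0,0,0]},{"hand":6,"slide":[-0.2,0.1,16],"turn":[0,0,0]},{"hand":6,"slide":[-0.2,0.1,16],"turn":[0,0,0]}]'; python3 -m inch '[{"hand":2.5,"slide":[0,0,0],"turn":[0,0,0]},{"hand":2.5,"slide":[0,0,0],"turn":[0,0,0]},{"hand":2.5,"slide":[0,0,0],"turn":[0,0,0]},{"hand":2.5,"slide":[0,0,0],"turn":[0,0,0]}]' 30
```

```text
time_s: 26.65
position: [0.4584, -0.3084, 0.0058]
eef_rot: [0.521, 0.853, 0.0, -0.001]
force: [0.2, -0.2, 0.2]
width: 0.0599
finger_force: 0.0
time_s: 27.05
position: [0.459, -0.3103, 0.0074]
eef_rot: [0.522, 0.853, 0.0, 0.001]
force: [-0.9, 1.2, 7.5]
width: 0.031
finger_force: 29.7
```

Gripped: it reads 31 mm for the 33 mm body, the same bias as the others. Lift and carry.

```bash
python3 -m inch '[{"hand":2.5,"slide":[0,0,-4],"turn":[0,0,0]},{"hand":2.5,"slide":[0,0,-8],"turn":[0,0,0]},{"hand":2.5,"slide":[0,0,-12],"turn":[0,0,0]},{"hand":2.5,"slide":[0,0.5,-15],"turn":[0,0,0]},{"hand":2.5,"slide":[2.5,4.5,-15],"turn":[0,0,0]},{"hand":2.5,"slide":[6.5,7.5,-15],"turn":[0,0,0]},{"hand":2.5,"slide":[11,9.7,-15],"turn":[0,0,0]},{"hand":2.5,"slide":[15.5,12,-15],"turn":[0,0,0]}]'; python3 go.py 0.4627 0.3287 0.15
```

```text
time_s: 27.85
position: [0.4945, -0.116, 0.1567]
eef_rot: [0.522, 0.853, 0.0, 0.0]
force: [0.9, 0.6, -0.4]
width: 0.0309
finger_force: 30.3
t 27.85 at [ 0.4945 -0.116   0.1567] w 0.0309 F [ 0.9  0.6 -0.4] j7 0.86
slide cm [41.05 17.41  0.67] dist 44.6 turn [ 0.04  0.01 -0.03]
```

```bash
python3 -m inch '[{"hand":2.5,"slide":[4.5,2,0],"turn":[0,0,0]},{"hand":2.5,"slide":[9,4,0],"turn":[0,0,0]},{"hand":2.5,"slide":[13.5,6,0],"turn":[0,0,0]},{"hand":2.5,"slide":[18,8,0],"turn":[0,0,0]},{"hand":2.5,"slide":[22.5,10,0],"turn":[0,0,0]},{"hand":2.5,"slide":[27,12,0],"turn":[0,0,0]},{"hand":2.5,"slide":[31.5,13.8,0],"turn":[0,0,0]},{"hand":2.5,"slide":[36,15.5,0],"turn":[0,0,0]}]';python3 -m inch '[{"hand":2.5,"slide":[3.5,1.3,0],"turn":[0,0,0]},{"hand":2.5,"slide":[5,1.9,1],"turn":[0,0,0]},{"hand":2.5,"slide":[5,1.9,4],"turn":[0,0,0]},{"hand":2.5,"slide":[5,1.9,6.5],"turn":[0,0,0]},{"hand":2.5,"slide":[5,1.9,6.5],"turn":[0,0,0]},{"hand":2.5,"slide":[5,1.9,6.5],"turn":[0,0,0]}]'; python3 go.py 0.4627 0.3287 0.015
cat > dr.py <<'E'
from h import *
s=grab('side','dr.png');z=manip.state()['position'][2]-.0074;g=cv2.cvtColor(s['image'],cv2.COLOR_RGB2GRAY)
v=np.array([.46,.749]);v/=np.linalg.norm(v);P=np.array([.4627,.3287])
print('z',z,'front bottom',proj(s,[*(P-.0165*v),z]).round(1))
for h in(.0,.01,.02,.03):
    q=proj(s,[*P,z+h]);r=int(round(q[1]));c=int(round(q[0]))
    print(r,'pred',q.round(1),c-14,g[r,c-14:c+15].tolist())
print('col',[int(x) for x in g[int(proj(s,[*P,z])[1])-4:int(proj(s,[*P,z])[1])+12,int(round(proj(s,[*P,z])[0]))]])
E
python3 dr.py
```

```text
time_s: 28.65
position: [0.4682, 0.2753, 0.1568]
eef_rot: [0.522, 0.853, 0.0, 0.0]
force: [2.1, 0.5, -0.3]
width: 0.031
finger_force: 30.3
time_s: 29.25
position: [0.4631, 0.3256, 0.0917]
eef_rot: [0.522, 0.853, -0.0, 0.0]
force: [0.4, 0.2, 0.1]
width: 0.0315
finger_force: 30.3
t 29.25 at [0.4631 0.3256 0.0917] w 0.0315 F [0.4 0.2 0.1] j7 0.06
slide cm [0.3  0.11 7.67] dist 7.7 turn [-0.04  0.03 -0.07]
z 0.08502678726462141 front bottom [198.5 186.1]
184 pred [199.6 183.5] 186 [106, 107, 101, 100, 92, 88, 86, 89, 115, 141, 161, 171, 171, 171, 166, 165, 157, 147, 135, 117, 112, 142, 174, 180, 174, 161, 153, 148, 149]
180 pred [199.2 179.8] 185 [84, 75, 71, 71, 74, 72, 73, 87, 133, 185, 214, 222, 224, 225, 223, 219, 213, 208, 193, 181, 165, 139, 108, 84, 81, 79, 88, 94, 108]
176 pred [198.8 176. ] 185 [90, 76, 71, 70, 69, 71, 76, 96, 145, 186, 202, 214, 221, 225, 227, 223, 221, 215, 206, 195, 178, 146, 106, 83, 78, 85, 89, 93, 102]
172 pred [198.4 172.2] 184 [118, 99, 77, 71, 68, 71, 76, 86, 118, 152, 175, 171, 164, 170, 191, 215, 225, 222, 211, 195, 183, 167, 142, 128, 142, 156, 163, 161, 162]
col [220, 219, 217, 213, 195, 166, 125, 136, 185, 165, 113, 85, 81, 81, 81, 86]
```

The dropper is centred over the narrow well within about 1.5 mm (column 199.6, predicted 199.2). Lower.

```bash
python3 -m inch '[{"hand":2.5,"slide":[0.2,0.1,0],"turn":[0,0,0]},{"hand":2.5,"slide":[0.2,0.1,2],"turn":[0,0,0]},{"hand":2.5,"slide":[0.2,0.1,4],"turn":[0,0,0]},{"hand":2.5,"slide":[0.2,0.1,5.5],"turn":[0,0,0]},{"hand":2.5,"slide":[0.2,0.1,6.5],"turn":[0,0,0]},{"hand":2.5,"slide":[0.2,0.1,6.8],"turn":[0,0,0]},{"hand":2.5,"slide":[0.2,0.1,6.8],"turn":[0,0,0]}]'; python3 -m inch '[{"hand":2.5,"slide":[0,0,0.4],"turn":[0,0,0]},{"hand":2.5,"slide":[0,0,0.8],"turn":[0,0,0]},{"hand":2.5,"slide":[0,0,1],"turn":[0,0,0]},{"hand":2.5,"slide":[0,0,1],"turn":[0,0,0]}]'
```

```text
time_s: 30.0
position: [0.4632, 0.3287, 0.0238]
eef_rot: [0.522, 0.853, 0.0, 0.0]
force: [-0.5, 0.2, -0.8]
width: 0.0313
finger_force: 30.3
time_s: 30.4
position: [0.4629, 0.3286, 0.0136]
eef_rot: [0.522, 0.853, 0.0, -0.0]
force: [0.0, 0.5, 1.3]
width: 0.0311
finger_force: 30.5
```

```bash
python3 -m inch '[{"hand":2.5,"slide":[0,0,0.2],"turn":[0,0,0]},{"hand":2.5,"slide":[0,0,0.3],"turn":[0,0,0]},{"hand":2.5,"slide":[0,0,0.3],"turn":[0,0,0]}]'; python3 -m inch '[{"hand":2.5,"slide":[0,0,-0.1],"turn":[0,0,0]},{"hand":5,"slide":[0,0,-0.1],"turn":[0,0,0]},{"hand":5,"slide":[0,0,-0.1],"turn":[0,0,0]},{"hand":6,"slide":[0,0,-0.1],"turn":[0,0,0]},{"hand":6,"slide":[0,0,-4],"turn":[0,0,0]},{"hand":6,"slide":[0,0,-8.5],"turn":[0,0,0]},{"hand":6,"slide":[0,0,-13],"turn":[0,0,0]},{"hand":6,"slide":[0,0,-17],"turn":[0,0,0]}]';python3 -m inch '[{"hand":6,"slide":[4,2,0],"turn":[0,0,0]},{"hand":6,"slide":[8,4,0],"turn":[0,0,0]},{"hand":6,"slide":[12,6,0],"turn":[0,0,0]},{"hand":6,"slide":[16,9,0],"turn":[0,0,0]},{"hand":6,"slide":[20,11,0],"turn":[0,0,0]},{"hand":6,"slide":[20,11,0],"turn":[0,0,0]}]'
python3 - <<'E'
from m import *
s=grab('side','sf.png');t=grab('top','tf.png')
for c,p,q in(('blue',[.4889,.2775],.096),('red',[.5178,.2209],.096),('green',[.5467,.1645],.096)):
    n=proj(t,[*p,.096]);
    try: xy,w,k=cap(t,c,tuple(int(v) for v in n),z=.096);print(c,xy.round(4),w.round(4),k,'err mm',np.round((xy-p)*1000,1))
    except Exception as e: print(c,e)
print('yellow',cap(t,'yellow',(323,306)))
b0=cv2.imread('pics/top0.png');b1=cv2.imread('pics/tf.png')
print('amber diff',np.abs(b0[285:330,380:430].astype(int)-b1[285:330,380:430]).mean())
cv2.imwrite('pics/zf.png',np.hstack([cv2.resize(cv2.imread('pics/sf.png')[120:280,150:310],None,fx=2.4,fy=2.4,interpolation=cv2.INTER_CUBIC),cv2.resize(b1[180:340,80:250],None,fx=2.4,fy=2.4,interpolation=cv2.INTER_CUBIC)]))
E
```

```text
time_s: 30.7
position: [0.4631, 0.3289, 0.0132]
eef_rot: [0.522, 0.853, 0.001, -0.0]
force: [-8.7, -3.7, 35.4]
width: 0.0313
finger_force: 33.6
time_s: 31.5
position: [0.463, 0.3284, 0.1823]
eef_rot: [0.522, 0.853, 0.0, 0.0]
force: [0.0, 0.5, -0.3]
width: 0.06
finger_force: 0.0
time_s: 32.1
position: [0.4662, 0.5638, 0.1778]
eef_rot: [0.519, 0.855, -0.0, -0.002]
force: [-0.2, 1.2, 0.4]
width: 0.0603
finger_force: 0.0
blue [0.4857 0.2799] 0.0277 250 err mm [-3.2  2.4]
red [0.5156 0.219 ] 0.0287 236 err mm [-2.2 -1.9]
green [0.5456 0.1621] 0.0272 211 err mm [-1.1 -2.4]
yellow (array([ 0.44543603, -0.05166947]), np.float64(0.014329289321552155), 10)
amber diff 7.524740740740741
```

View pics/zf.png

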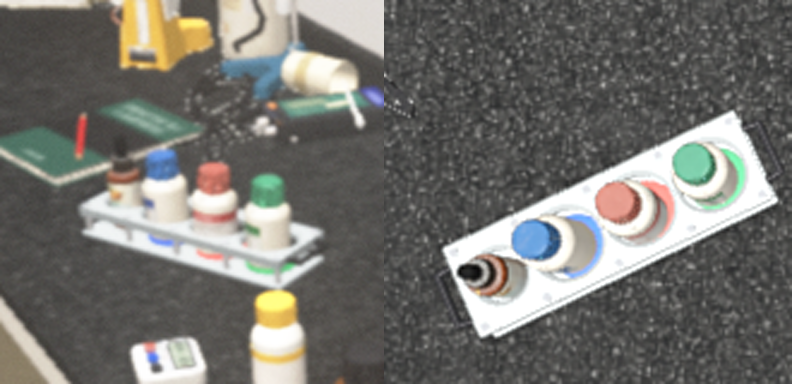

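The final picture shows all four bottles upright in their own wells with errors of at most 4 mm. The gripper is clear and yellow is still in place. Handing in.

```bash
python3 -c "
from cell import manip
print(manip.job_done())"
```

```text
the job is handed in; nothing more can be done
None
```

I handed the job in at about 32 s: red, green and blue stand on their own pads (within about 4 mm in the last top view), the dropper is in the narrow well, and I never touched yellow or amber; no verdict was shown.

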